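# Crack check on a welded bracket with a spring-tip probe

## Task

Check the welded bracket for a crack at its marked spot: first slide the sensitivity fader on the crack tester until its white line is level with the point of the orange index tab and let go of it, then lift the cordless probe out of its stand and hold its spring tip inside the yellow ring on the bracket's sloping plate, square to the plate and pressed gently so that the tip is about half way in. Finish while still holding the probe there for the reading; do not shove the bracket, knock the stand over or disturb the paste jar, oil bottle and marker.

Things in the scene. Friction and masses are not known exactly. Their poses are not given: they have to be found in the camera images.
- crack_tester: desktop crack tester, grey case with orange corners, 130 x 180 mm and 50 mm high (flat black top panel at 50 mm; display bezel to 59 mm and two knobs to 60 mm on its rear half); it does not move when pushed. Origin at the centre of its underside, x to its rear, y along the fader track, z up.
- fader: blue fader cap, 28 mm across the track (x) x 14 mm along it (y), top 24 mm above the panel, white line across its middle. Slides along the tester's y, 80 mm travel, stays where left (friction about 1.2 N). Origin on the panel surface (50 mm above the bench) under the cap's centre and white line; axes as the tester's. The panel round it is flat, clear for 34 mm on the display side.
- index_tab: small orange index tab, 12 x 9 mm, 3 mm high, clipped on the panel beside the track, on the display side; it cannot be moved. Origin at the tip of its point, 16 mm from the track's centre line; axes as the tester's: the fader is set when its origin has y = 0 in the tab's frame.
- probe_stand: heavy (0.9 kg) loose stand: dark steel round foot 84 mm across and an upright aluminium tube 38 mm outside, 26 mm bore, rim 80 mm above the bench. Origin at the centre of its underside, z up.
- probe: cordless pen probe, 0.1 kg, all round, its collar resting on the stand's rim. Origin on its axis at the collar's underside, z from tip to cap. Orange collar 34 mm across, z 0 to 6 mm; above it a black grip 19 mm across up to z = 56 mm (top end); below a steel body 20 mm across to z = -44, nose to -53, spring tip to -68 mm. Lifts straight out of the tube (by over 70 mm).
- probe_tip (a point): the very end of the probe's spring tip (steel pin 7 mm across, round end), on the probe's axis, 68 mm below the probe's origin while not pressed; moves with the tip.
- plunger (a joint): how far the spring tip is pressed into the probe, m: 0 = fully out, 0.010 = fully in. Pressing takes about 1.5 N to start and 0.6 N more per mm (4.5 N half way, 7.5 N just before the stop).
- bracket: loose welded steel bracket, grey, 3 kg, 136 x 130 mm base plate, upright back plate to 89 mm high, and between them a sloping plate, 110 mm wide, that rises at 30 degrees from level from the bracket's front edge (-x side) towards its back (+x). Origin at the centre of its underside, z up.
- spot: the marked spot: a yellow painted ring, 20 mm outside and 16 mm inside, with four short ticks, on the band of the sloping plate that is ground bright below the upper weld, 51 mm above the bench. Origin at the ring's centre on the plate's surface; z is the outward normal of the plate (30 degrees from vertical, leaning to the bracket's -x side), y is level.
- paste_jar: bystander: white jar with a blue lid, 56 mm across and 70 mm high, origin under its centre; to be left alone.
- oil_bottle: bystander: green oil bottle with a yellow spout, 45 mm across and 150 mm high, origin under its centre; to be left alone.
- marker: bystander: blue marker pen lying on the bench, 136 mm long and 20 mm high, origin under its centre; to be left alone.

How it is judged:
On the way, in this order (a step that is already met when the one before it is completed fails the run):
1. the fader's white line is within 4 mm of the index tab, the fader is let go and the probe is still in its stand (y of fader in the frame of index_tab between -0.004 and 0.004 m and contact force between the fingers and fader below 0.05 N and horizontal distance between probe and probe_stand below 0.01 m), for 0.2 s.
2. the probe is held in the fingers, lifted clear out of its stand (contact force between the fingers and probe above 1 N and z of probe_tip in the frame of probe_stand above 0.085 m and contact force between probe and probe_stand below 0.05 N), for 0.1 s.
At the end, for the whole second after the job is handed in: Fader within 4 mm of the index tab; probe held still, clear of its stand, tip within 6.5 mm of the ring centre, axis within 0.13 rad of the plate normal, spring tip pressed in 2.5 to 7.5 mm, force on the bracket 1.5 to 10 N, stand upright (y of fader in the frame of index_tab between -0.004 and 0.004 m and contact force between the fingers and probe above 1 N and contact force between probe and probe_stand below 0.05 N and distance between probe_tip and spot below 0.0065 m and angle between the z axis of probe and the z axis of spot, either way round below 0.13 rad and value of joint plunger between 0.0025 and 0.0075 m and contact force between probe and bracket between 1.5 and 10 N and linear speed of probe below 0.01 m/s and angle between probe_stand's own z axis and vertical below 0.1 rad); the arm keeps its last pose, push and grip.
It fails at once if the bracket is shoved by more than 10 mm (distance of bracket from where it was at the start of the episode above 0.01 m).
It fails at once if the probe is pressed on the bracket with more than 20 N (contact force between probe and bracket above 20 N).
It fails at once if the probe stand is knocked over (angle between probe_stand's own z axis and vertical above 0.5 rad).
It fails at once if the paste jar, oil bottle or marker is moved by more than 20 mm (distance of any of paste_jar, oil_bottle, marker from where it was at the start of the episode above 0.02 m).
It also fails if it takes over 58 s, if anything falls off the work surface, if the arm or the gripper's body presses on something with over 40 N, if the wrist force passes 120 N, or if a joint passes its speed limit or range.

## Robot

A 7-joint arm with a two-finger parallel gripper is mounted at the origin on a cart in front of the work surface, level with it; the furniture and walls round the work are solid. World frame = base frame: x ahead of the robot, y to its left, z up, the work surface at z = 0. Lengths are in m, angles in rad, forces in N, time in s.
With the tool pointing down it reaches from about 0.425 to 0.95 m from the base axis. Payload 4.7 kg.
Tool frame: the origin (TCP) lies on the mounting face of the last link; the fingertips stand arm.tip_reach ahead of it and the grasp point (between the pads) lies 155 mm ahead of it (arm.tip_reach is the distance from the TCP to the fingertips, in m); z points along the fingers, y is the direction in which the jaws open and shut (so a half turn about z gives the same grasp; the last joint's range is limited). The gripper opens to 85 mm and grips with 20 to 120 N. Pads are 22 mm wide; open, the fingers measure 114 mm over their backs; the gripper's body (76 mm by 85 mm) begins 54 mm behind the grasp point. The pads swing forward as they close: fully open they stand 13 mm farther back than shut.
Start: joints at [1.189, 0.469, -0.049, 1.532, 0.024, 1.141, -0.082], TCP at [0.233, -0.633, 0.405] pointing down, gripper open.
Joint ranges: [-2.59, 2.59], [-0.33, 1.99], [-1.39, 1.29], [0.1, 2.45], [-1.04, 4.18], [0.21, 1.99], [-2.66, 2.66]. Speed limits (rad/s): [2.57, 2.57, 3.14, 3.14, 3.14, 3.14, 3.14].

## Interface

Orientations are given as a unit quaternion [x, y, z, w].
In Python, from cell import readout, imaging, arm gives the robot as it stands.
- The arm moves only by the shell command python3 -m inch 'ROWS' [FORCE]. ROWS is JSON, a list of rows, each a list of 3 entries, a list of its own where there are three numbers: the turn, a rotation vector about the tool's x, y, z in rad, then the shift along the tool's x, y, z in mm, then the opening in per cent of the stroke, from 0 (shut) to 100 (fully open). In form: [[[rx, ry, rz], [x, y, z], gripper], ...]. A call has 1 to 8 rows; each row shifts and turns the commanded pose from where the row before left it, along the tool's axes as they then stand; what a row does not reach is not made up. A row lasts 1/10 s, in which the tool goes at most 50 mm and 8.59 degrees, less where a joint would pass 70% of its speed; a pose out of reach is approached as far as the arm can. A call with a gripper value outside its range is refused whole. The fingers move at their own pace and stop on an object; FORCE is the grip in N (left out, the last holds). Time passes only in rows, so rows that do not move let the fingers close. It gives the time, the measured TCP pose, the force and the opening at its end, in the units of the state.
- readout.read_state(): the state, without advancing time (a new reading comes with each control period).
- imaging.get_image(name): name is "side" or "top"; returns a dict with "frame" (384x512x3 uint8, blue, green, red), "depth" (384x512 float32, m along the optical axis (not along the pixel's ray), 0 where there is no reading), "fx", "fy", "cx", "cy" (pixels), "extrinsics" (4x4, takes a point from world to camera coordinates). Camera axes: x right, y up, looking along -z (the intrinsics and any distortion apply to the point x, -y, -z); pixel columns grow to the right and rows downward; lengths in m; the calibration is good to about 2 mm. A picture is of the moment at which its call begins.
- arm.finish_job(): hands the job in, once; it reports no verdict.
The state is a dict: "t": time; "qpos": joint angles; "qd": joint speeds; "joint_efforts": joint torques, N m; "eef_pos": TCP position; "ee_rot": TCP orientation; "force": force on the tool from outside, world axes, zero at the start; "moment": the same for the moment, N m; "width": opening from 0.0 (shut) to 1.0 (fully open).
Only numpy, scipy, OpenCV 4.12 (cv2) and the standard library are available. Lean on these libraries where they do the work, as an engineer would, in place of code of your own. Each camera call takes 0.05 s, during which the arm holds its last target.

## Working session

There is one attempt and no reset: what is moved stays moved. The work goes in short steps, Python scripts to look and compute and a shell command to move; the robot and the scene stay as the last step left them, time stands still between calls to the robot, and variables do not carry over. Pictures are saved under pics/ and viewed, and the job is handed in when it is done.

```bash
ls; mkdir -p pics
python3 - <<'E'
from cell import readout, imaging, arm
import cv2,numpy as np
s=readout.read_state(); print(s); print(arm.tip_reach)
for n in("side","top"):
    d=imaging.get_image(n); cv2.imwrite(f"pics/{n}0.png",d["frame"]); np.savez(f"{n}0.npz",**d)
    print(n,d["fx"],d["fy"],d["cx"],d["cy"],np.round(d["extrinsics"],3), [k for k in d])
E
```

```text
pics
{'t': 0.0, 'qpos': array([ 1.18911278,  0.46947146, -0.04859013,  1.53372316,  0.02409755,
        1.14100489, -0.08227134]), 'qd': array([ 1.72575341e-03, -8.46699312e-04, -1.55714952e-03, -1.22997371e-03,
       -1.93799782e-03, -1.89551274e-05,  1.46928449e-03]), 'joint_efforts': array([ 8.15547719e-04, -5.10312510e+01, -4.64810547e-02, -2.37709951e+01,
        1.07440675e-02,  7.71642110e-03, -8.62367564e-07]), 'eef_pos': array([ 0.23315242, -0.63318662,  0.40362844]), 'ee_rot': array([ 9.84477883e-01,  1.75505775e-01, -2.14397279e-04, -9.87637252e-04]), 'force': array([-0.18539579, -0.06777535, -0.05489576]), 'moment': array([-0.00396181, -0.01052419,  0.05595085]), 'width': 1.0029989867973053}
0.1734
side 349.24189945761566 349.24189945761566 256.7331082856215 189.05707038204244 [[-1.    -0.016  0.002  0.597]
 [ 0.008 -0.413  0.911 -0.073]
 [-0.014  0.911  0.413 -1.036]
 [ 0.     0.     0.     1.   ]] ['frame', 'depth', 'fx', 'fy', 'cx', 'cy', 'extrinsics']
top 494.06078563359563 494.06078563359563 252.1642724762832 194.81178934775636 [[-0.019 -1.    -0.012  0.002]
 [ 0.992 -0.02   0.126 -0.638]
 [-0.126 -0.009  0.992 -1.35 ]
 [ 0.     0.     0.     1.   ]] ['frame', 'depth', 'fx', 'fy', 'cx', 'cy', 'extrinsics']
```

View pics/side0.png

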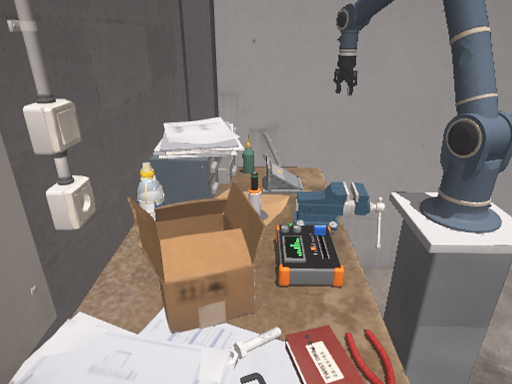

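View pics/top0.png

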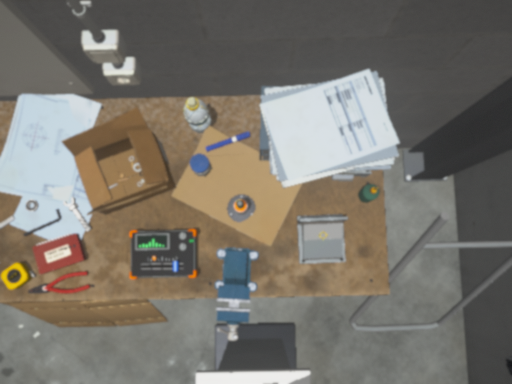

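The side view shows the tester at about (312,255) and the probe at (255,190), partly behind a box. The top view shows the tester at (165,252), the probe in its stand at (240,207) and the bracket at (322,240). It also shows the jar at (200,164), the marker at (230,140), the oil bottle at (370,190) and a vice at (235,280). I'll zoom in next.

Run:
```python
import cv2
t=cv2.imread("pics/top0.png"); s=cv2.imread("pics/side0.png")
a=cv2.resize(t[220:285,120:210],None,fx=6,fy=6,interpolation=cv2.INTER_CUBIC)
b=cv2.resize(t[170:275,215:355],None,fx=5,fy=5,interpolation=cv2.INTER_CUBIC)
c=cv2.resize(s[120:300,220:390],None,fx=3.3,fy=3.3,interpolation=cv2.INTER_CUBIC)
for n,i in zip("abc",(a,b,c)): cv2.imwrite(f"pics/z{n}.png",i)
```

```text
(no output)
```

View pics/za.png

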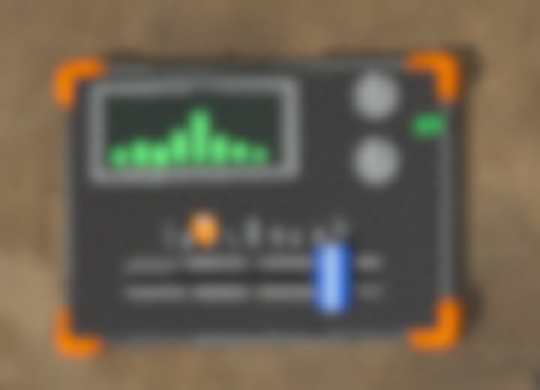

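View pics/zb.png

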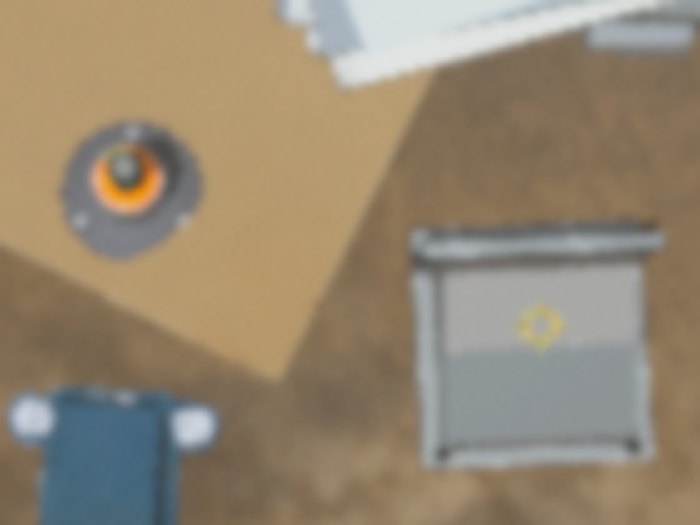

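View pics/zc.png

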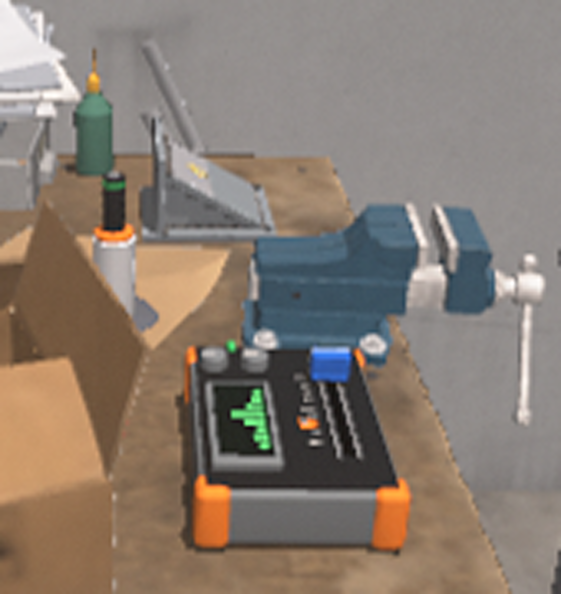

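The top view shows the fader at about (175,266) and the orange tab at (154,258). It also shows the probe cap at (240,204), the collar at (240,206) and the ring at (323,235). The bracket's back plate is on the far (+x) side, and the vice stands between the tester and the bracket.

```bash
cat > h.py <<'E'
import numpy as np, cv2
def load(f): return dict(np.load(f))
def ray(d,u,v):
    E=d["extrinsics"];R=E[:3,:3];c=-R.T@E[:3,3]
    r=R.T@np.array([(u-d["cx"])/d["fx"],-(v-d["cy"])/d["fy"],-1.0]); return c,r
def onz(d,u,v,z):
    c,r=ray(d,u,v); return c+r*(z-c[2])/r[2]
def proj(d,p):
    q=d["extrinsics"][:3,:3]@np.array(p)+d["extrinsics"][:3,3]
    return np.array([d["cx"]+d["fx"]*q[0]/-q[2], d["cy"]-d["fy"]*q[1]/-q[2]])
def two(d1,p1,d2,p2):
    c1,r1=ray(d1,*p1);c2,r2=ray(d2,*p2);r1/=np.linalg.norm(r1);r2/=np.linalg.norm(r2)
    A=np.array([r1,-r2]).T; t=np.linalg.lstsq(A,c2-c1,rcond=None)[0]
    a=c1+r1*t[0];b=c2+r2*t[1]; return (a+b)/2,np.linalg.norm(a-b)
def blobs(d,lo,hi,box,amin=4):
    u0,u1,v0,v1=box
    h=cv2.cvtColor(d["frame"],cv2.COLOR_BGR2HSV)
    m=cv2.inRange(h,np.array(lo),np.array(hi)); mm=np.zeros_like(m); mm[v0:v1,u0:u1]=m[v0:v1,u0:u1]
    n,l,s,c=cv2.connectedComponentsWithStats(mm)
    return [(c[i].round(2),s[i].tolist()) for i in range(1,n) if s[i][4]>=amin],mm
E
python3 - <<'E'
from h import *
t=load("top0.npz"); s=load("side0.npz")
for d in(t,s): print("cam",ray(d,0,0)[0].round(3))
print("corners/tab top"); B,_=blobs(t,(5,150,120),(20,255,255),(120,210,220,285))
for c,st in B: print(c,st,onz(t,*c,.052).round(4))
print("fader top");
for c,st in blobs(t,(100,110,100),(125,255,255),(120,205,255,285))[0]: print(c,st,onz(t,*c,.074).round(4))
print("spot top")
for c,st in blobs(t,(22,70,100),(35,255,255),(305,345,220,255),1)[0]: print(c,st,onz(t,*c,.051).round(4))
print("spot side")
for c,st in blobs(s,(20,70,80),(35,255,255),(268,300,160,190),1)[0]: print(c,st,onz(s,*c,.051).round(4))
print("collar top")
for c,st in blobs(t,(5,130,120),(20,255,255),(222,260,190,225))[0]: print(c,st,onz(t,*c,.086).round(4))
print("collar side")
for c,st in blobs(s,(5,130,120),(20,255,255),(240,270,180,205))[0]: print(c,st,onz(s,*c,.083).round(4))
print("fader side")
for c,st in blobs(s,(100,110,100),(125,255,255),(300,335,215,245))[0]: print(c,st,onz(s,*c,.065).round(4))
print("tab side")
for c,st in blobs(s,(5,130,120),(20,255,255),(270,345,220,290))[0]: print(c,st,onz(s,*c,.053).round(4))
# depth-based checks
for n,(u,v) in dict(fad=(175,265),cap=(240,204),spot=(323,235),panel=(160,262),bench=(290,265)).items():
    z=t["depth"][v,u]; c,r=ray(t,u,v); print(n,(c+r*z).round(4))
E
```

```text
cam [ 0.462 -0.023  1.419]
cam [0.583 0.923 0.494]
corners/tab top
[131.86 232.52] [129, 229, 8, 9, 44] [0.5374 0.325  0.052 ]
[192.9  231.26] [188, 228, 9, 9, 50] [0.5376 0.1556 0.052 ]
[153.8 258.6] [152, 257, 4, 4, 10] [0.4645 0.2636 0.052 ]
[193.06 274.47] [188, 270, 9, 9, 49] [0.4194 0.1556 0.052 ]
[131.81 276.11] [129, 272, 8, 8, 37] [0.4181 0.3237 0.052 ]
fader top
[176.97 265.84] [176, 261, 3, 11, 32] [0.4439 0.1962 0.074 ]
[172.6 265.4] [172, 262, 2, 9, 15] [0.4453 0.208  0.074 ]
spot top
[322.45 234.95] [319, 232, 8, 7, 22] [ 0.5206 -0.2021  0.051 ]
spot side
[279.25 171.38] [277, 170, 6, 4, 8] [ 0.5222 -0.2033  0.051 ]
collar top
[240.62 206.59] [235, 201, 12, 11, 66] [0.6001 0.0213 0.086 ]
collar side
[254.19 190.37] [248, 188, 13, 5, 43] [0.6036 0.026  0.083 ]
fader side
[319.69 230.35] [314, 226, 13, 10, 111] [0.4448 0.2103 0.065 ]
tab side
[276.9  230.52] [276, 225, 4, 17, 31] [0.5448 0.1931 0.053 ]
[328.62 228.23] [327, 226, 4, 6, 13] [0.4176 0.1799 0.053 ]
[312.88 247.94] [310, 246, 7, 4, 16] [0.4673 0.2662 0.053 ]
[283.58 275.11] [279, 264, 11, 22, 206] [0.5378 0.3625 0.053 ]
[338.29 275.96] [333, 265, 12, 22, 205] [0.4299 0.3632 0.053 ]
fad [0.4464 0.2007 0.079 ]
cap [0.6022 0.0213 0.1316]
spot [ 0.5205 -0.2039  0.0486]
panel [0.4549 0.2475 0.0471]
bench [ 0.4393 -0.1139 -0.0052]
```

Both views agree to 2–3 mm on the spot, collar, tab and fader. Next I'll refine the fader line and grip centre, get the obstacle heights, and start moving.

```bash
python3 - <<'E'
from h import *
t=load("top0.npz"); f=t["frame"].astype(float)
print("fader row profile (r+g) cols168-182", (f[262:270,168:183,1:].mean((0,2))).round(0))
print("blue-red", (f[262:270,168:183,0]-f[262:270,168:183,2]).mean(0).round(0))
w=np.array([f[262:270,c,1:].mean() for c in range(173,179)])-90; w=w.clip(0); u=(w*np.arange(173,179)).sum()/w.sum(); print(u,onz(t,u,265.6,.074))
# grip cap dark on collar
for c,st in blobs(t,(0,0,0),(180,110,75),(230,252,192,212))[0]: print("cap",c,st,onz(t,*c,.136).round(4))
s=load("side0.npz")
print("stand tube edges side"); print(s["frame"][196:200,244:268].mean((0,2)).round(0))
# vice, oil height map
for n,b in dict(vice=(215,260,247,322),oil=(358,382,180,203),papers=(262,398,70,185),jar=(190,212,152,176)).items():
    u0,u1,v0,v1=b; P=[]
    for v in range(v0,v1,2):
        for u in range(u0,u1,2):
            z=t["depth"][v,u]
            if z>0:
                c,r=ray(t,u,v);P.append(c+r*z)
    P=np.array(P);Q=P[P[:,2]>.02]; print(n,Q.min(0).round(3),Q.max(0).round(3), np.percentile(Q[:,2],98))
E
python3 -m inch '[[[0,0,0.118],[0,0,0],100],[[0,0,0.118],[0,0,0],100],[[0,0,0.118],[0,0,0],100],[[0,0,0],[40,0,0],100],[[0,0,0],[40,0,0],100],[[0,0,0],[40,0,0],100],[[0,0,0],[40,0,0],100],[[0,0,0],[40,0,0],100]]'
```

```text
fader row profile (r+g) cols168-182 [ 92.  93.  93.  91.  93. 117. 153. 163. 128.  83.  64.  72.  86.  90.
  86.]
blue-red [ -2.  -2.   1.  23.  73. 109.  95.  89. 116. 123.  72.  19.   2.  -0.
  -0.]
174.60900621118012 [0.44470572 0.20255105 0.074     ]
stand tube edges side
[ 93. 108. 129. 150. 133. 136. 146. 158. 167. 173. 180. 181. 182. 182.
 178. 171. 169. 164. 163. 163. 163. 163. 162. 161.]
vice [ 0.294 -0.002  0.02 ] [0.487 0.087 0.11 ] 0.10625875756283762
oil [ 0.614 -0.355  0.023] [ 0.657 -0.314  0.138] 0.11758239923562902
papers [ 0.646 -0.434  0.02 ] [ 0.975 -0.039  0.208] 0.20032667496875325
jar [0.7   0.107 0.023] [0.752 0.161 0.075] 0.07435174423164075
t: 0.9
eef_pos: [0.4348, -0.6334, 0.404]
ee_rot: [1.0, -0.001, -0.0, -0.0]
force: [0.6, -0.3, 0.4]
width: 1.001
```

```bash
python3 -m inch '[[[0,0,0],[20,-45,0],100],[[0,0,0],[20,-45,0],100],[[0,0,0],[20,-45,0],100],[[0,0,0],[20,-45,0],100],[[0,0,0],[0,-50,0],100],[[0,0,0],[0,-50,0],100],[[0,0,0],[0,-50,0],100],[[0,0,0],[0,-50,0],100]]'
python3 -m inch '[[[0,0,0],[0,-50,0],100],[[0,0,0],[0,-50,0],100],[[0,0,0],[0,-50,0],100],[[0,0,0],[0,-50,0],100],[[0,0,0],[0,-50,0],100],[[0,0,0],[-15,-45,0],100],[[0,0,0],[-15,-45,0],100],[[0,0,0],[-15,-45,0],100]]'
```

```text
t: 1.7
eef_pos: [0.5133, -0.2516, 0.4044]
ee_rot: [1.0, -0.001, -0.0, -0.0]
force: [1.3, -0.2, 0.9]
width: 1.002
t: 2.5
eef_pos: [0.4681, 0.133, 0.4045]
ee_rot: [1.0, -0.001, -0.0, 0.0]
force: [0.8, -0.0, -0.6]
width: 0.997
```

```bash
python3 -m inch '[[[0,0,0],[-12,-35,0],50],[[0,0,0],[-11,-34,20],50],[[0,0,0],[0,0,40],50],[[0,0,0],[0,0,30],50],[[0,0,0],[0,0,30],50],[[0,0,0],[0,0,0],50],[[0,0,0],[0,0,0],50]]' 20
python3 - <<'E'
from cell import imaging
import cv2,numpy as np
for n in("side","top"):
    d=imaging.get_image(n); np.savez(f"{n}1.npz",**d)
    f=d["frame"]; f=f[130:300,230:400] if n=="side" else f[200:300,100:240]
    cv2.imwrite(f"pics/{n}1.png",cv2.resize(f,None,fx=3.4 if n=="side" else 5,fy=3.4 if n=="side" else 5,interpolation=cv2.INTER_CUBIC))
E
```

```text
t: 3.2
eef_pos: [0.4464, 0.2004, 0.2848]
ee_rot: [1.0, -0.001, -0.0, 0.0]
force: [1.1, -0.1, 0.3]
width: 0.501
```

View pics/side1.png

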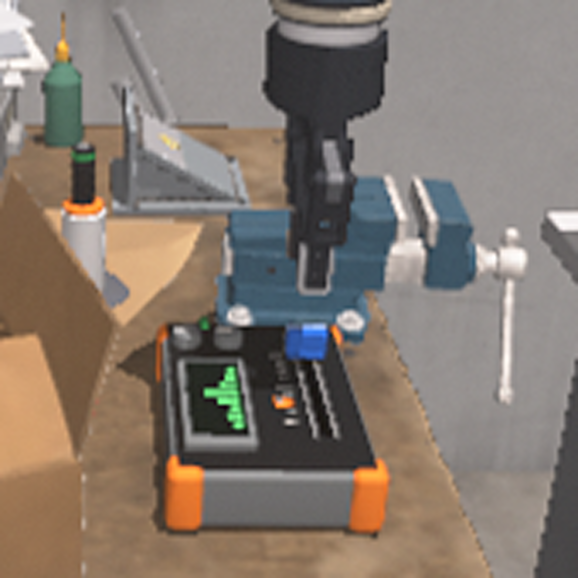

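View pics/top1.png

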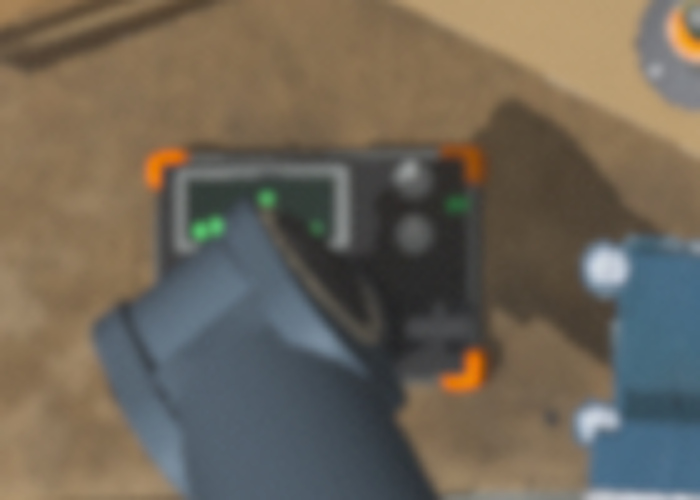

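The side view shows the open fingers directly over the blue fader, with the fingertip pads at about (316,275) and the cap at (305,342), well above the knobs. The arm hides the fader in the top view. I'll lower and grip.

```bash
python3 -m inch '[[[0,0,0],[0,-2,20],50],[[0,0,0],[0,0,20],50],[[0,0,0],[0,0,12],50],[[0,0,0],[0,0,0],0],[[0,0,0],[0,0,0],0],[[0,0,0],[0,0,0],0],[[0,0,0],[0,0,0],0],[[0,0,0],[0,0,0],0]]' 20
```

```text
t: 4.1
eef_pos: [0.4466, 0.2028, 0.2337]
ee_rot: [1.0, -0.0, 0.001, -0.001]
force: [-0.7, 0.7, 4.1]
width: 0.155
```

```bash
python3 -m inch '[[[0,0,0],[0,-11,0],0],[[0,0,0],[0,-15,0],0],[[0,0,0],[0,-15,0],0],[[0,0,0],[0,-15,0],0],[[0,0,0],[0,-5,0],0],[[0,0,0],[0,0,0],0],[[0,0,0],[0,0,0],0]]' 20
python3 - <<'E'
from cell import imaging
import cv2,numpy as np
d=imaging.get_image("side"); np.savez("side2.npz",**d)
cv2.imwrite("pics/side2.png",cv2.resize(d["frame"][170:290,260:360],None,fx=5,fy=5,interpolation=cv2.INTER_CUBIC))
E
```

```text
t: 4.8
eef_pos: [0.4466, 0.2641, 0.2336]
ee_rot: [1.0, -0.0, 0.001, -0.001]
force: [-1.1, 1.0, 5.6]
width: 0.156
```

View pics/side2.png

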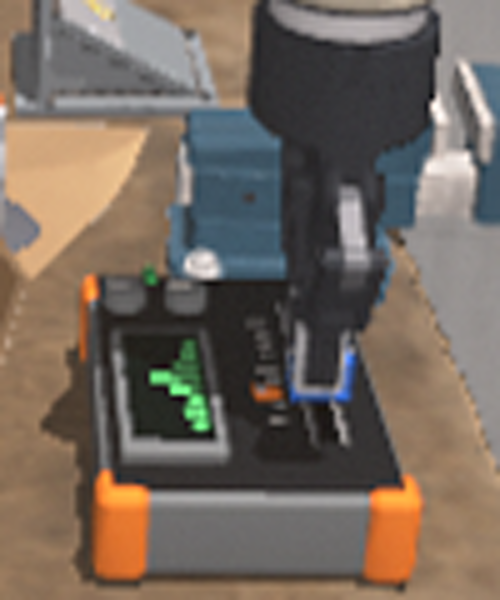

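The side view shows the fader, in the fingers, carried to beside the orange tab at (267,390). I'll release, rise, move toward the stand and check from the top.

```bash
python3 -m inch '[[[0,0,0],[0,0,0],45],[[0,0,0],[0,0,0],45],[[0,0,0],[0,0,0],45],[[0,0,0],[0,0,0],45],[[0,0,0],[0,0,-25],45],[[0,0,0],[0,0,-45],45],[[0,0,0],[0,0,-50],45],[[0,0,0],[0,0,-50],60]]'
python3 -m inch '[[[0,0,0],[20,45,-10],60],[[0,0,0],[20,45,-10],60],[[0,0,0],[20,45,0],60],[[0,0,0],[20,45,0],60],[[0,0,0],[20,25,0],60],[[0,0,0],[15,20,0],60],[[0,0,0],[15,5,0],60],[[0,0,0],[10,5,0],60]]'
python3 - <<'E'
from cell import imaging
import cv2,numpy as np
from h import *
for n in("side","top"):
    d=imaging.get_image(n); np.savez(f"{n}3.npz",**d)
    f=d["frame"]; f=f[170:300,230:360] if n=="side" else f[180:290,100:260]
    cv2.imwrite(f"pics/{n}3.png",cv2.resize(f,None,fx=4.5,fy=4.5,interpolation=cv2.INTER_CUBIC))
E
```

```text
t: 5.65
eef_pos: [0.446, 0.263, 0.4042]
ee_rot: [1.0, -0.001, -0.0, 0.0]
force: [1.9, 0.3, -0.1]
width: 0.594
t: 6.45
eef_pos: [0.5866, 0.0275, 0.4223]
ee_rot: [1.0, -0.001, -0.0, 0.0]
force: [-0.0, -0.1, 0.0]
width: 0.603
```

View pics/top3.png

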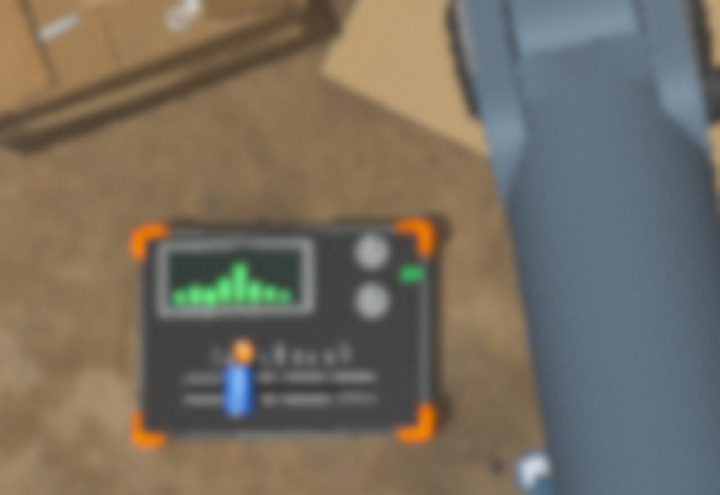

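View pics/side3.png

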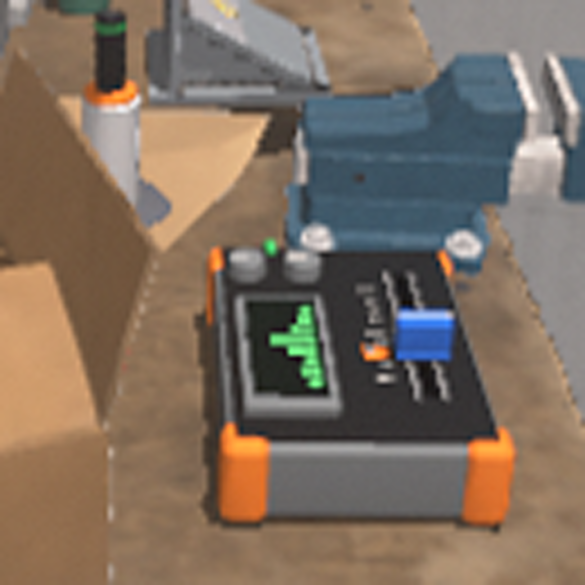

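Run:
```python
from h import *
t=load("top3.npz"); f=t["frame"].astype(float)
for lo,hi,z,n in(((5,120,120),(20,255,255),.0525,"tab"),((100,90,90),(125,255,255),.074,"fader")):
    for c,st in blobs(t,lo,hi,(145,165,252,280),3)[0]: print(n,c,st,onz(t,*c,z).round(4))
# whiteness profile, weighted
p=f[263:272,147:161]; print((p[:,:,1:].mean((0,2))).round(0)); print((p[:,:,0]-p[:,:,2]).mean(0).round(0))
h=f[255:261,147:161]; o=(h[:,:,2]-h[:,:,0]).mean(0).clip(0); print("orange",o.round(0))
u=(o*np.arange(147,161)).sum()/o.sum(); print("tab u",u,onz(t,u,258,.0525))
w=(p[:,:,1:].mean((0,2))-95).clip(0); u=(w*np.arange(147,161)).sum()/w.sum(); print("line u",u,onz(t,u,266,.074))
s=load("side3.npz")
for lo,hi,z,n in(((5,120,120),(20,255,255),.0525,"tab"),((100,90,90),(125,255,255),.065,"fader")):
    for c,st in blobs(s,lo,hi,(305,335,230,260),3)[0]: print(n,c,st,onz(s,*c,z).round(4))
```

```text
tab [153.73 257.8 ] [152, 256, 5, 4, 15] [0.4667 0.2637 0.0525]
fader [152.76 266.37] [149, 261, 8, 11, 75] [0.4437 0.2617 0.074 ]
[ 91.  88.  87.  96. 120. 139. 134. 104.  73.  63.  70.  83.  90.  87.]
[ -0.   8.  45. 104. 127. 116. 115. 127. 104.  54.  15.   0.  -1.  -1.]
orange [  0.   0.   0.   2.  26.  72. 102. 104.  90.  47.   8.   0.   0.   0.]
tab u 153.72172949002214 [0.4661899  0.26374351 0.0525    ]
line u 152.265595463138 [0.44475051 0.26303433 0.074     ]
tab [329.67 230.33] [329, 230, 2, 2, 3] [0.4166 0.1889 0.0525]
tab [312.88 247.94] [310, 246, 7, 4, 16] [0.4672 0.2654 0.0525]
fader [323.78 243.81] [317, 238, 14, 12, 144] [0.4443 0.2674 0.065 ]
```

From the top view, the fader line is at y≈0.263 and the tab at 0.2637, so they are under 1 mm apart and the fader is released. The probe is still in its stand at (110,90) in the side crop. Before grasping, I'll check that the arm can reach the 30° tilted pose above the spot.

```bash
python3 -m inch '[[[0,0.1309,0],[0,46,0],60],[[0,0.1309,0],[0,46,0],60],[[0,0.1309,0],[0,46,0],60],[[0,0.1309,0],[0,46,0],60],[[0,0,0],[0,46,0],60],[[0,0,0],[-35,0,0],60],[[0,0,0],[-35,0,0],60],[[0,0,0],[-35,0,0],60]]'
python3 -m inch '[[[0,0,0],[-35,0,0],60],[[0,0,0],[-35,0,0],60],[[0,0,0],[-35,0,0],60],[[0,0,0],[0,0,0],60]]'; python3 -c "
from cell import readout;s=readout.read_state();print(s['qpos'].round(2))"
```

```text
t: 7.35
eef_pos: [0.4931, -0.2003, 0.3694]
ee_rot: [0.966, -0.0, 0.258, -0.0]
force: [0.8, 0.8, -0.0]
width: 0.597
t: 7.75
eef_pos: [0.3988, -0.1999, 0.3146]
ee_rot: [0.967, -0.002, 0.255, -0.002]
force: [0.9, -0.2, 0.0]
width: 0.6
[ 0.86  0.18 -0.47  2.26 -0.47  0.27 -0.73]
```

At this pose joint 6 is close to its limit (0.27 against 0.21). I'll grasp with the tool leaning −15° instead, so the final pose needs only +15°.

```bash
cat > g.py <<'E'
import sys,numpy as np
from scipy.spatial.transform import Rotation as R
from cell import readout
def tilt(deg):  # tool z = (sin,0,-cos)
    return R.from_euler('y',-deg,degrees=True)*R.from_quat([1,0,0,0])
def delta(pos,deg,s=None):
    s=s or readout.read_state(); r=R.from_quat(s['ee_rot']); 
    T=tilt(deg)
    print("turn first then shift: rv",(r.inv()*T).as_rotvec().round(4),"shift in target axes mm",(T.inv().apply(np.array(pos)-s['eef_pos'])*1e3).round(1))
    print("shift in current axes",(r.inv().apply(np.array(pos)-s['eef_pos'])*1e3).round(1), "q",s['qpos'].round(2))
E
python3 -c "
from g import *
a=np.radians(-15);z=np.array([np.sin(a),0,-np.cos(a)])
G=np.array([.602,.0215,.114]);print(G-.155*z,G-.255*z);delta(G-.255*z,-15)"
```

```text
[0.64211695 0.0215     0.2637185 ] [0.66799886 0.0215     0.36031109]
turn first then shift: rv [-0.0036 -0.777  -0.003 ] shift in target axes mm [ 248.2 -221.4 -113.8]
shift in current axes [ 255.9 -222.2   93.3] q [ 0.86  0.18 -0.47  2.26 -0.47  0.27 -0.73]
```

```bash
python3 -m inch '[[[0,-0.1295,0],[25,0,-25],60],[[0,-0.1295,0],[25,-20,-25],60],[[0,-0.1295,0],[25,-35,-25],60],[[0,-0.1295,0],[25,-35,-20],60],[[0,-0.1295,0],[25,-35,-10],60],[[0,-0.1295,0],[25,-35,-5],60],[[0,0,0],[30,-35,0],60],[[0,0,0],[30,-25,0],60]]'
python3 -c "
from g import *
delta([.668,.0215,.3603],-15)"
```

```text
t: 8.55
eef_pos: [0.57, 0.0236, 0.4331]
ee_rot: [0.994, 0.005, -0.108, -0.003]
force: [1.3, 0.7, 0.3]
width: 0.599
turn first then shift: rv [-0.0041 -0.0458  0.0106] shift in target axes mm [113.6   2.1  45. ]
shift in current axes [111.4   3.5  50.1] q [ 0.16  0.35 -0.35  1.68  0.08  1.35 -1.77]
```

```bash
python3 -m inch '[[[-0.004,-0.04,0.01],[30,0,5],60],[[0,0,0],[35,0,10],60],[[0,0,0],[35,0,20],60],[[0,0,0],[12,0,10],60],[[0,0,0],[0,0,0],60],[[0,0,0],[0,0,0],60]]'
python3 -c "
from g import *
delta([.668,.0215,.3603],-15)"
python3 - <<'E'
from cell import imaging
import cv2,numpy as np
d=imaging.get_image("side"); np.savez("side4.npz",**d)
cv2.imwrite("pics/side4.png",cv2.resize(d["frame"][100:240,200:330],None,fx=4.2,fy=4.2,interpolation=cv2.INTER_CUBIC))
E
```

```text
t: 9.15
eef_pos: [0.6657, 0.02, 0.3623]
ee_rot: [0.992, -0.001, -0.129, -0.0]
force: [-0.2, 0.1, -0.2]
width: 0.602
turn first then shift: rv [-0.0004 -0.004  -0.0027] shift in target axes mm [ 2.7 -1.5  1.4]
shift in current axes [ 2.7 -1.5  1.4] q [ 0.12  0.57 -0.32  1.5   0.13  1.35 -1.79]
```

View pics/side4.png

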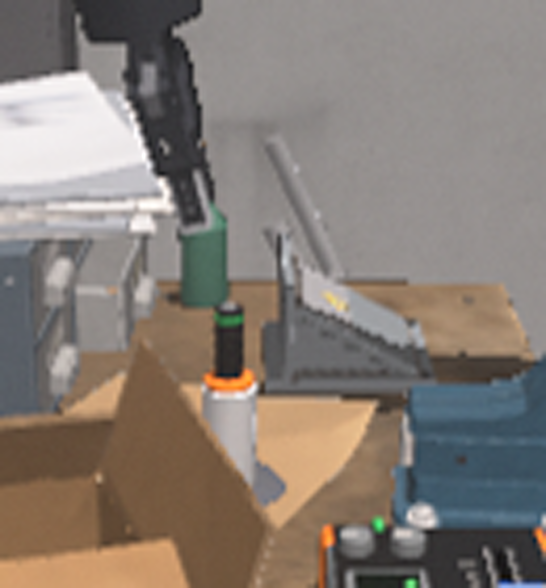

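The side view shows the fingers at (190,215), above and behind the probe cap at (228,320), leaning as planned and clear of the papers. Next I'll approach along the tool z axis.

```bash
python3 -m inch '[[[0,-0.004,-0.003],[2.7,-1.5,15],50],[[0,0,0],[0,0,30],50],[[0,0,0],[0,0,30],50],[[0,0,0],[0,0,20],50],[[0,0,0],[0,0,5],50],[[0,0,0],[0,0,0],50],[[0,0,0],[0,0,0],50]]'
python3 -c "
from g import *
delta([.6421,.0215,.2637],-15)"
python3 - <<'E'
from cell import imaging
import cv2,numpy as np
d=imaging.get_image("side"); np.savez("side5.npz",**d)
cv2.imwrite("pics/side5.png",cv2.resize(d["frame"][130:230,200:300],None,fx=5.5,fy=5.5,interpolation=cv2.INTER_CUBIC))
E
```

```text
t: 9.9
eef_pos: [0.6437, 0.0209, 0.2657]
ee_rot: [0.992, -0.0, -0.129, -0.0]
force: [0.0, 0.2, -0.7]
width: 0.499
turn first then shift: rv [-0.0008 -0.0029 -0.0006] shift in target axes mm [-1.  -0.6  2.3]
shift in current axes [-1.  -0.6  2.3] q [ 0.12  0.63 -0.31  1.64  0.15  1.16 -1.81]
```

View pics/side5.png

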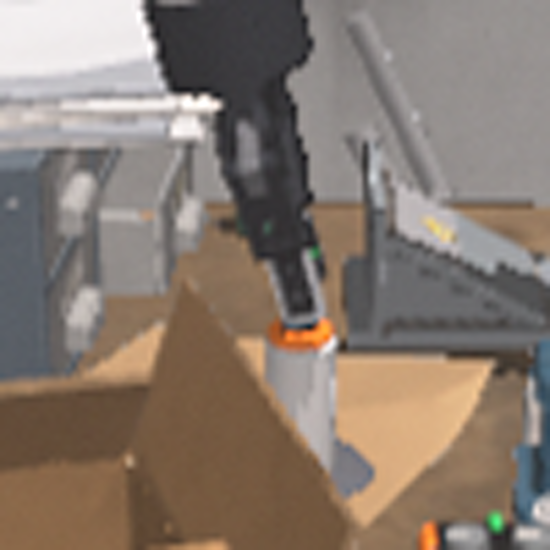

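The side view shows the fingers straddling the black grip just above the orange collar at (300,335), leaning as planned. Closing now.

```bash
python3 -m inch '[[[0,0,0],[0,-0.6,0],0],[[0,0,0],[0,0,0],0],[[0,0,0],[0,0,0],0],[[0,0,0],[0,0,0],0],[[0,0,0],[0,0,0],0],[[0,0,0],[0,0,0],0]]' 60
python3 -c "
from g import *
delta([.6421,.0215,.2637],-15)"
```

```text
t: 10.55
eef_pos: [0.6436, 0.0217, 0.2653]
ee_rot: [0.992, -0.0, -0.13, -0.0]
force: [0.3, 1.2, 5.4]
width: 0.209
turn first then shift: rv [-0.001  -0.0021 -0.0005] shift in target axes mm [-1.   0.2  2. ]
shift in current axes [-1.1  0.2  2. ] q [ 0.12  0.63 -0.31  1.64  0.15  1.16 -1.81]
```

```bash
python3 -m inch '[[[0,0,0],[-2.6,0,-9.7],0],[[0,0,0],[-5.2,0,-19.3],0],[[0,0,0],[-7.8,0,-29],0],[[0,0,0],[-7.8,0,-29],0],[[0,0,0],[-7.8,0,-29],0],[[0,0,0],[-5.2,0,-19.3],0],[[0,0,0],[0,0,0],0],[[0,0,0],[0,0,0],0]]'
python3 - <<'E'
from cell import imaging
import cv2,numpy as np
for n,b in(("side",(80,230,190,310)),("top",(130,250,200,380))):
    d=imaging.get_image(n); np.savez(f"{n}6.npz",**d)
    cv2.imwrite(f"pics/{n}6.png",cv2.resize(d["frame"][b[0]:b[1],b[2]:b[3]],None,fx=4,fy=4,interpolation=cv2.INTER_CUBIC))
E
```

```text
t: 11.35
eef_pos: [0.6426, 0.0211, 0.4037]
ee_rot: [0.991, -0.0, -0.131, -0.0]
force: [0.3, -0.5, -0.3]
width: 0.204
```

View pics/side6.png

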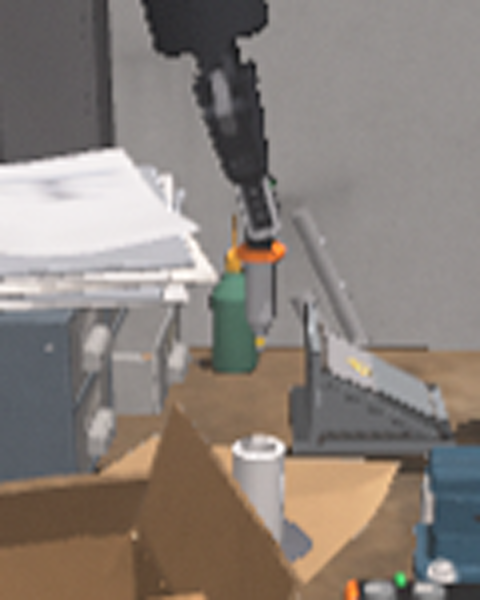

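View pics/top6.png

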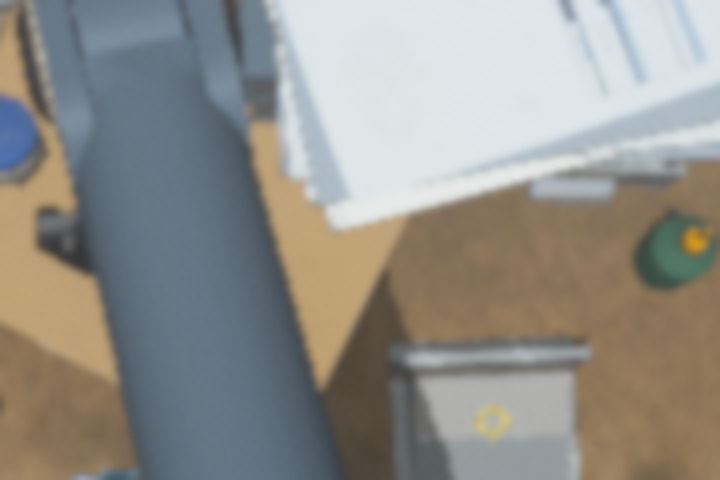

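The side view shows the probe lifted clear: the collar is at (262,250) and the tip at about (260,342), above the empty upright stand at (260,445), and it hangs vertical. The top view shows the bracket unmoved. Next I'll measure the probe in the side view at the known y plane.

Run:
```python
from h import *
s=load("side6.npz"); st=load("side0.npz")
def ony(d,u,v,y):
    c,r=ray(d,u,v); return c+r*(y-c[1])/r[1]
f=s["frame"].astype(int)
for v in (146,150,153,156,158,160,162,164,166,167): print(v,[tuple(f[v,u]) for u in range(248,262)] if v in(150,162,165,167) else f[v,246:264].mean(1).astype(int))
for c,t_ in blobs(s,(5,130,120),(20,255,255),(245,270,130,150))[0]: print("collar now",c,t_,ony(s,*c,.0217-0.006).round(4), "front",ony(s,*c,.0387).round(4))
for c,t_ in blobs(st,(5,130,120),(20,255,255),(240,270,180,205))[0]: print("collar then",c,ony(st,*c,.0357).round(4))
p=[.602,.0217,.012+.1385]; print("pred tip px",proj(s,p),"pred collar",proj(s,[.602,.0217,.2215]))
```

```text
146 [120 122 136 137 121 104 117 128 131 133 131 124  70 132 143 137 138 138]
150 [(np.int64(129), np.int64(148), np.int64(106)), (np.int64(128), np.int64(151), np.int64(104)), (np.int64(127), np.int64(149), np.int64(103)), (np.int64(112), np.int64(118), np.int64(106)), (np.int64(121), np.int64(119), np.int64(122)), (np.int64(132), np.int64(130), np.int64(133)), (np.int64(135), np.int64(134), np.int64(136)), (np.int64(133), np.int64(132), np.int64(135)), (np.int64(133), np.int64(130), np.int64(135)), (np.int64(125), np.int64(123), np.int64(125)), (np.int64(68), np.int64(68), np.int64(69)), (np.int64(131), np.int64(133), np.int64(137)), (np.int64(139), np.int64(142), np.int64(146)), (np.int64(133), np.int64(135), np.int64(140))]
153 [120 123 126 126 125 114 119 133 136 134 132 123  68 133 143 141 142 143]
156 [ 90  94  93  96  94 102 121 132 136 133 152 138  77 133 144 143 145 111]
158 [ 89  95  94  93  95 102 121 133 137 151 154 144  78 130 143 141 142 145]
160 [ 88  90  92  94  92  95 113 125 133 141 141 120 141 147 145 144 144 143]
162 [(np.int64(90), np.int64(106), np.int64(77)), 
[... 929 characters left out ...]
int64(77)), (np.int64(87), np.int64(101), np.int64(73)), (np.int64(81), np.int64(90), np.int64(69)), (np.int64(112), np.int64(111), np.int64(110)), (np.int64(117), np.int64(115), np.int64(122)), (np.int64(86), np.int64(100), np.int64(119)), (np.int64(78), np.int64(98), np.int64(123)), (np.int64(79), np.int64(100), np.int64(125)), (np.int64(78), np.int64(99), np.int64(124)), (np.int64(79), np.int64(100), np.int64(126)), (np.int64(77), np.int64(98), np.int64(124))]
collar now [252.45 143.19] [247, 138, 14, 10, 53] [0.6084 0.0157 0.218 ] front [0.6077 0.0387 0.225 ]
collar then [254.19 190.37] [0.6034 0.0357 0.0874]
pred tip px [254.78029142 167.46801511] pred collar [254.76037007 142.6001392 ]
```

The side view fixes the axis at x≈0.6025, within 1 mm of prediction, and the tip is about where expected. Next I'll carry the probe to a standoff above the spot, moving −x first to stay clear of the papers.

```bash
python3 -m inch '[[[0,0,0],[-25,0,1],0],[[0,0,0],[-40,0,2],0],[[0,0,0],[-45,0,3],0],[[0,0,0],[-40,0,3],0],[[0,0.1309,0],[0,35,0],0],[[0,0.1309,0],[0,45,0],0],[[0,0.1309,0],[0,45,0],0],[[0,0.1309,0],[0,45,0],0]]'
python3 -m inch '[[[0,0,0],[0,30,0],0],[[0,0,0],[0,20,0],0],[[0,0,0],[0,0,0],0]]'
python3 -c "
from g import *
delta([.4102,-.2026,.3256],15.06)"
```

```text
t: 12.25
eef_pos: [0.4948, -0.15, 0.4333]
ee_rot: [0.991, -0.0, 0.132, 0.0]
force: [1.5, 1.3, -2.0]
width: 0.207
t: 12.55
eef_pos: [0.4944, -0.2022, 0.4326]
ee_rot: [0.992, -0.004, 0.129, 0.0]
force: [-0.3, 0.2, -0.5]
width: 0.206
turn first then shift: rv [ 0.0013  0.0044 -0.0071] shift in target axes mm [-109.1    0.4   81.4]
shift in current axes [-108.8    1.1   81.9] q [ 0.53  0.18 -0.23  1.89 -0.05  0.83 -1.24]
```

```bash
python3 -m inch '[[[0.001,0.004,-0.007],[-25,0,10],0],[[0,0,0],[-30,0,20],0],[[0,0,0],[-30,0,25],0],[[0,0,0],[-24,0.4,26],0],[[0,0,0],[0,0,0],0],[[0,0,0],[0,0,0],0]]'
python3 -c "
from g import *
delta([.4102,-.2026,.3256],15.06)"
python3 - <<'E'
from cell import imaging
import cv2,numpy as np
for n,b in(("side",(90,220,240,370)),("top",(180,290,250,380))):
    d=imaging.get_image(n); np.savez(f"{n}7.npz",**d)
    cv2.imwrite(f"pics/{n}7.png",cv2.resize(d["frame"][b[0]:b[1],b[2]:b[3]],None,fx=4.5,fy=4.5,interpolation=cv2.INTER_CUBIC))
E
```

```text
t: 13.15
eef_pos: [0.4124, -0.1987, 0.3278]
ee_rot: [0.991, 0.004, 0.133, -0.001]
force: [0.7, -0.3, -0.6]
width: 0.205
turn first then shift: rv [-0.0022 -0.0031  0.0071] shift in target axes mm [-2.7  3.9  1.5]
shift in current axes [-2.7  3.9  1.5] q [ 0.6   0.18 -0.23  2.17 -0.11  0.55 -1.11]
```

View pics/side7.png

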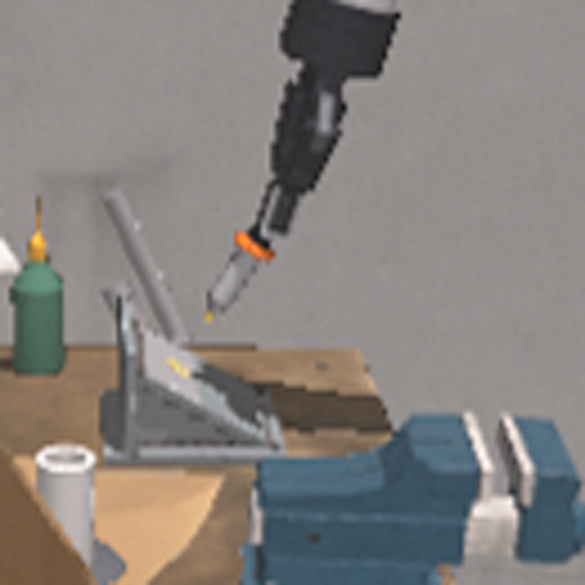

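View pics/top7.png

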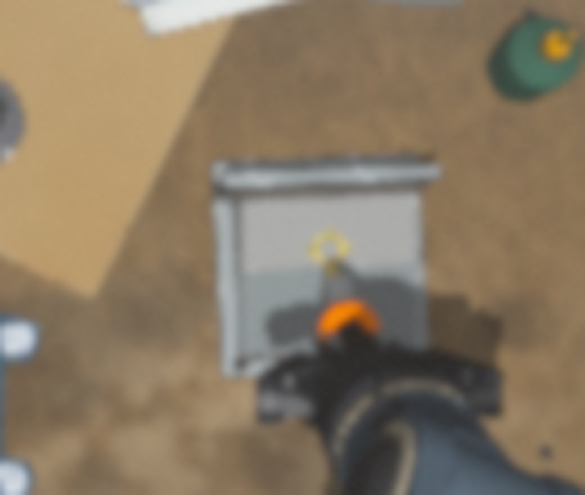

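The side view shows the tip at (208,318) and the ring at (178,367). The top view shows the tip at (332,268), just below the ring at (330,250), with the collar at (348,322). Next I'll triangulate the tip, collar and ring from the same images.

Run:
```python
from h import *
from cell import readout
from scipy.spatial.transform import Rotation as R
t=load("top7.npz"); s=load("side7.npz")
print(blobs(s,(20,70,80),(35,255,255),(275,300,150,182),1)[0]); print(blobs(t,(20,70,80),(35,255,255),(315,335,228,246),1)[0])
cs=[c for c in blobs(s,(5,130,120),(20,255,255),(285,310,135,155))[0]]; ct=[c for c in blobs(t,(3,130,120),(20,255,255),(315,340,240,260))[0]]
print(cs,ct)
st=readout.read_state(); r=R.from_quat(st["ee_rot"])
p=st["eef_pos"]+r.apply([.0255,0,.2553]); ax=r.apply([np.sin(np.radians(-14.94)),0,-np.cos(np.radians(14.94))]); print("pred tip",p.round(4),"axis",ax.round(3),"px",proj(t,p),proj(s,p), "collar px",proj(t,p+.074*ax),proj(s,p+.071*ax))
sp=[.5212,-.2026,.051]; print("spot px",proj(t,sp),proj(s,sp))
n=np.array([-.5,0,.866]); print("tip-spot: along n",(p-sp)@n,"slope dir",(p-sp)@[.866,0,.5],"y",(p-sp)[1])
np.set_printoptions(linewidth=200)
print(s["frame"][157:165,281:292].tolist()) if 0 else None
```

```text
[(array([286.  , 159.75]), [285, 159, 3, 2, 4]), (array([278.86, 171.14]), [277, 170, 5, 3, 7])]
[(array([321.47, 237.  ]), [319, 233, 6, 8, 15]), (array([324.7, 233.9]), [322, 232, 5, 5, 10])]
[(array([295.58, 144.46]), [292, 142, 9, 6, 24])] [(array([326.38, 250.02]), [321, 247, 13, 8, 66])]
pred tip [ 0.5062 -0.1989  0.0901] axis [-0.506 -0.002  0.863] px [323.3171535  239.70606947] [284.33761212 161.18569456] collar px [327.22403234 253.60205603] [295.77534708 143.86961222]
spot px [322.62247007 234.73228205] [279.54719126 171.45171151]
tip-spot: along n 0.041326210892800044 slope dir 0.006542830965058756 y 0.0037498448590835287
```

```bash
python3 -m inch '[[[-0.002,-0.003,0.005],[0.4,1,8],0],[[0,0,0],[1,1,10],0],[[0,0,0],[1,1,10],0],[[0,0,0],[0,0,0],0],[[0,0,0],[0,0,0],0],[[0,0,0],[0,0,0],0]]'
python3 - <<'E'
from cell import imaging,readout
from h import *
from scipy.spatial.transform import Rotation as R
for n,b in(("side",(140,185,255,315)),("top",(215,270,295,355))):
    d=imaging.get_image(n); np.savez(f"{n}8.npz",**d)
    cv2.imwrite(f"pics/{n}8.png",cv2.resize(d["frame"][b[0]:b[1],b[2]:b[3]],None,fx=10,fy=10,interpolation=cv2.INTER_CUBIC))
t=load("top8.npz");s=load("side8.npz")
for i in range(1):
    st=readout.read_state(); r=R.from_quat(st["ee_rot"]);print(st["ee_rot"].round(4))
    p=st["eef_pos"]+r.apply([.0255,0,.2553]); ax=r.apply([np.sin(np.radians(-14.94)),0,-np.cos(np.radians(14.94))])
    sp=np.array([.5212,-.2026,.051]);n=np.array([-.5,0,.866]); print("tip-spot: along n",(p-sp)@n,"slope dir",(p-sp)@[.866,0,.5],"y",(p-sp)[1],"angle",np.degrees(np.arccos(ax@n)))
    print("crop px tip",(proj(t,p)-[295,215]+.5)*10,(proj(s,p)-[255,140]+.5)*10,"spot",(proj(t,sp)-[295,215]+.5)*10,(proj(s,sp)-[255,140]+.5)*10)
E
```

```text
t: 13.85
eef_pos: [0.4213, -0.2024, 0.3013]
ee_rot: [0.991, 0.0, 0.131, 0.0]
force: [-1.1, 1.2, -0.8]
width: 0.203
[9.913e-01 4.000e-04 1.314e-01 6.000e-04]
tip-spot: along n 0.013621172037496874 slope dir -0.002259659485175442 y -0.00013070052759911466 angle 0.3854380782335556
crop px tip [287.93184018 232.64822164] [276.81891275 290.71078948] spot [281.22470067 202.32282045] [250.4719126  319.51711511]
```

View pics/side8.png

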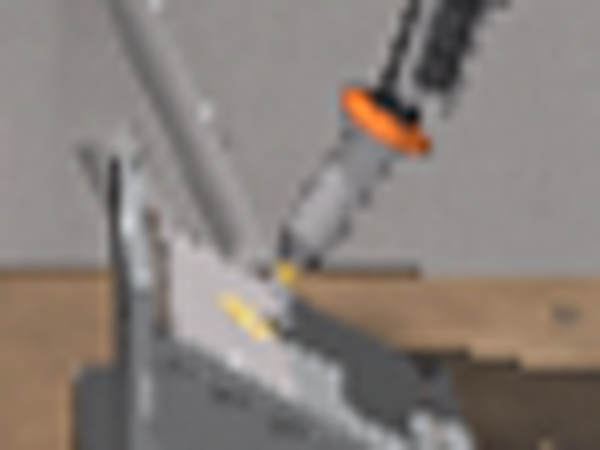

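View pics/top8.png

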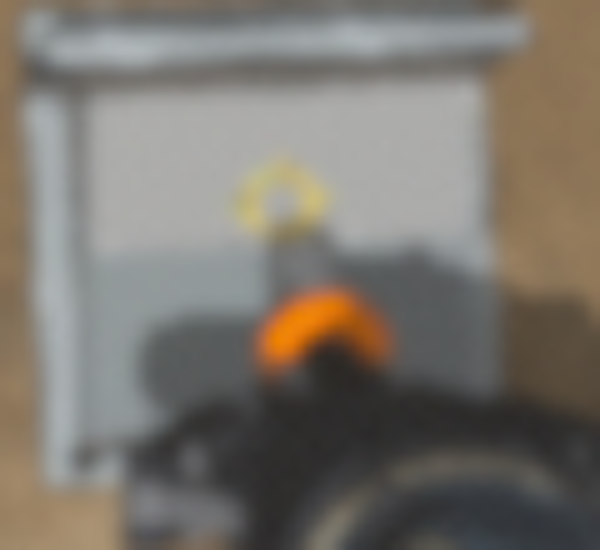

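Both views put the tip about 13–17 mm out along the normal and about 2–3 mm downslope of the ring centre: side tip at (283,281), ring at (245,316); top tip at (288,229), ring at (282,203). I'll correct upslope and advance gently.

```bash
cat > f.py <<'E'
from cell import readout
import numpy as np
from scipy.spatial.transform import Rotation as R
st=readout.read_state(); r=R.from_quat(st["ee_rot"])
p=st["eef_pos"]+r.apply([.0255,0,.2553]); ax=r.apply([np.sin(np.radians(-14.94)),0,-np.cos(np.radians(14.94))])
sp=np.array([.5212,-.2026,.051]);n=np.array([-.5,0,.866])
print("n %.1f slope %.1f y %.1f mm ang %.2f F.n %.2f"%((p-sp)@n*1e3,(p-sp)@[.866,0,.5]*1e3,(p-sp)[1]*1e3,np.degrees(np.arccos(ax@n)),st["force"]@n),st["force"].round(2),st["t"])
E
python3 -m inch '[[[0,0,0],[2,0,3],0],[[0,0,0],[2,0,3],0],[[0,0,0],[1,0,3],0],[[0,0,0],[0,0,0],0],[[0,0,0],[0,0,0],0]]'; python3 f.py
python3 -m inch '[[[0,0,0],[0.4,0,1.5],0],[[0,0,0],[0,0,0],0],[[0,0,0],[0,0,0],0]]'; python3 f.py
```

```text
t: 14.45
eef_pos: [0.4285, -0.2023, 0.2936]
ee_rot: [0.991, 0.001, 0.131, 0.0]
force: [0.1, 0.4, -2.0]
width: 0.209
n 3.3 slope -0.2 y 0.2 mm ang 0.38 F.n -1.81 [ 0.08  0.39 -2.04] 14.45
t: 14.75
eef_pos: [0.4292, -0.2024, 0.2925]
ee_rot: [0.991, 0.001, 0.131, 0.0]
force: [0.9, -1.0, -0.5]
width: 0.204
n 1.9 slope -0.0 y 0.0 mm ang 0.38 F.n -0.85 [ 0.9  -0.95 -0.46] 14.75
```

```bash
python3 -m inch '[[[0,0,0],[0.3,0,1],0],[[0,0,0],[0,0,0],0],[[0,0,0],[0,0,0],0]]' >/dev/null; python3 f.py
python3 -m inch '[[[0,0,0],[0.3,0,1],0],[[0,0,0],[0,0,0],0],[[0,0,0],[0,0,0],0]]' >/dev/null; python3 f.py
python3 -m inch '[[[0,0,0],[0.3,0,1],0],[[0,0,0],[0,0,0],0],[[0,0,0],[0,0,0],0]]' >/dev/null; python3 f.py
python3 - <<'E'
from cell import imaging
from h import *
for n,b in(("side",(140,185,255,315)),("top",(215,270,295,355))):
    d=imaging.get_image(n); np.savez(f"{n}9.npz",**d)
    cv2.imwrite(f"pics/{n}9.png",cv2.resize(d["frame"][b[0]:b[1],b[2]:b[3]],None,fx=10,fy=10,interpolation=cv2.INTER_CUBIC))
E
```

```text
n 0.8 slope 0.0 y 0.0 mm ang 0.38 F.n -1.33 [-0.12  1.02 -1.61] 15.05
n -0.1 slope 0.0 y -0.0 mm ang 0.38 F.n 0.79 [-1.18  0.24  0.23] 15.35
n -1.2 slope 0.1 y -0.0 mm ang 0.38 F.n 1.39 [-0.8  -0.85  1.14] 15.65
```

View pics/side9.png

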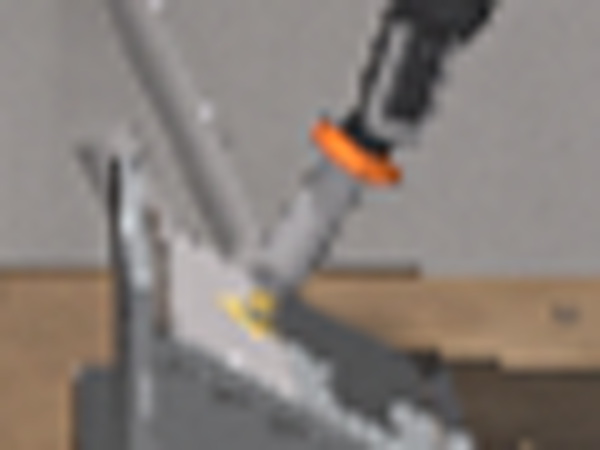

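View pics/top9.png

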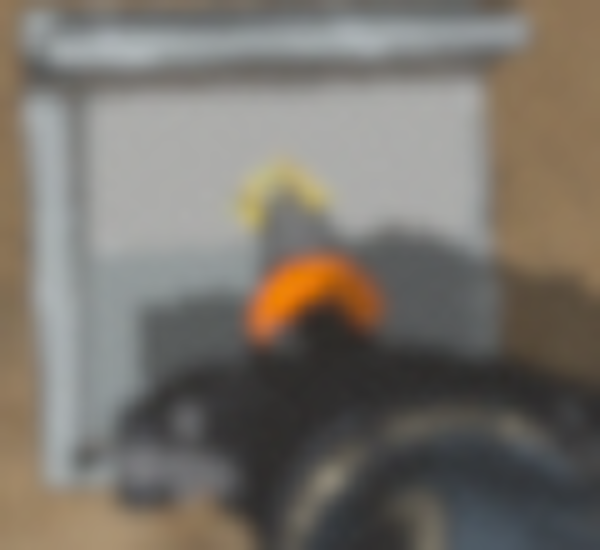

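The top view shows the probe nose over the ring's centre, at (285,195) against (282,203). The side view shows the pin meeting the ring at about (256,310), and the force step says it has touched. I'll press on in small steps.

```bash
for i in 1; do python3 -m inch '[[[0,0,0],[0.3,0,1],0],[[0,0,0],[0,0,0],0],[[0,0,0],[0,0,0],0]]' >/dev/null; python3 f.py; done
python3 -m inch '[[[0,0,0],[0.3,0,1],0],[[0,0,0],[0,0,0],0],[[0,0,0],[0,0,0],0]]' >/dev/null; python3 f.py
python3 -m inch '[[[0,0,0],[0,0,0],0]]' >/dev/null; python3 f.py
python3 -m inch '[[[0,0,0],[0,0,0],0]]' >/dev/null; python3 f.py
python3 -m inch '[[[0,0,0],[0,0,0],0]]' >/dev/null; python3 f.py
python3 -m inch '[[[0,0,0],[0,0,0],0]]' >/dev/null; python3 f.py
python3 -m inch '[[[0,0,0],[0,0,0],0]]' >/dev/null; python3 f.py
```

```text
n -2.3 slope 0.1 y -0.0 mm ang 0.38 F.n 2.21 [-1.97  0.1   1.42] 16.05
n -3.3 slope 0.1 y -0.0 mm ang 0.38 F.n 2.87 [-2.19 -0.26  2.05] 16.35
n -3.3 slope 0.1 y -0.0 mm ang 0.38 F.n 2.83 [-1.97  0.07  2.13] 16.45
n -3.3 slope 0.1 y -0.0 mm ang 0.38 F.n 2.08 [-1.67  1.1   1.44] 16.55
n -3.3 slope 0.1 y 0.0 mm ang 0.38 F.n 2.86 [-2.68  1.16  1.75] 16.65
n -3.3 slope 0.1 y -0.0 mm ang 0.38 F.n 2.52 [-2.47  0.08  1.48] 16.75
n -3.3 slope 0.1 y -0.1 mm ang 0.38 F.n 1.77 [-0.74  0.09  1.62] 16.85
```

The force rises about 0.6 N/mm, as the spring should. With the probe weight added back (about 0.9 N) the contact force is about 3.5 N, or 3.5 mm pressed in. I'll add 1.5 mm.

```bash
python3 -m inch '[[[0,0,0],[0.2,0,0.7],0],[[0,0,0],[0.2,0,0.7],0],[[0,0,0],[0,0,0],0],[[0,0,0],[0,0,0],0]]' >/dev/null; python3 f.py
python3 -m inch '[[[0,0,0],[0,0,0],0]]' >/dev/null; python3 f.py
python3 -m inch '[[[0,0,0],[0,0,0],0]]' >/dev/null; python3 f.py
python3 -m inch '[[[0,0,0],[0,0,0],0]]' >/dev/null; python3 f.py
python3 -m inch '[[[0,0,0],[0,0,0],0]]' >/dev/null; python3 f.py
python3 - <<'E'
from cell import imaging
from h import *
for n,b in(("side",(120,185,255,330)),("top",(215,270,295,355))):
    d=imaging.get_image(n); np.savez(f"{n}10.npz",**d)
    cv2.imwrite(f"pics/{n}10.png",cv2.resize(d["frame"][b[0]:b[1],b[2]:b[3]],None,fx=9,fy=9,interpolation=cv2.INTER_NEAREST if n=="side" else cv2.INTER_CUBIC))
t=load("top10.npz")
import numpy as np
a=load("top0.npz")["frame"].astype(int);b=t["frame"].astype(int)
# bracket back plate unmoved?
print("back-plate diff",np.abs(a-b)[214:224,296:350].mean())
for lo,hi,z,n in(((5,120,120),(20,255,255),.0525,"tab"),((100,90,90),(125,255,255),.074,"fader")):
    for c,st in blobs(t,lo,hi,(145,165,252,280),3)[0]: print(n,c,onz(t,*c,z).round(4))
E
```

```text
n -4.8 slope 0.1 y -0.0 mm ang 0.38 F.n 3.94 [-3.21  0.36  2.69] 17.25
n -4.8 slope 0.1 y 0.0 mm ang 0.38 F.n 4.40 [-3.08 -0.1   3.3 ] 17.35
n -4.8 slope 0.1 y 0.0 mm ang 0.38 F.n 3.77 [-1.87 -0.69  3.28] 17.45
n -4.8 slope 0.1 y -0.0 mm ang 0.38 F.n 3.00 [-1.82 -0.25  2.42] 17.55
n -4.8 slope 0.2 y 0.0 mm ang 0.38 F.n 3.29 [-2.24  0.91  2.51] 17.65
back-plate diff 2.928395061728395
tab [153.73 257.8 ] [0.4667 0.2637 0.0525]
fader [152.76 266.37] [0.4437 0.2617 0.074 ]
```

View pics/side10.png

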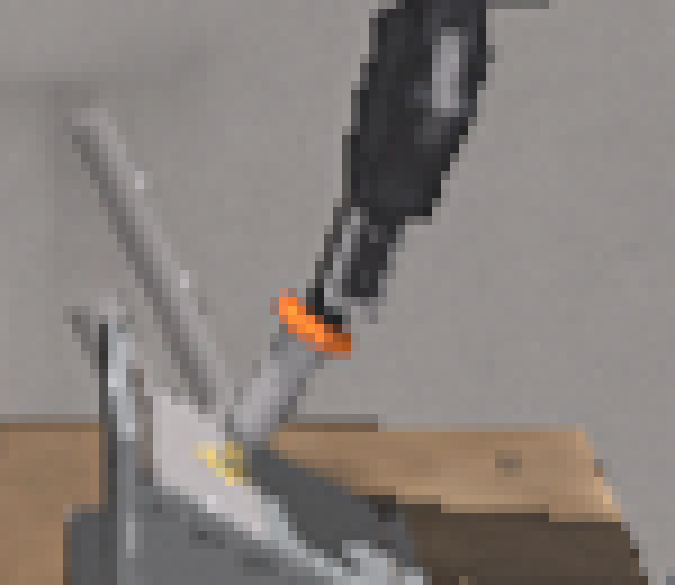

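View pics/top10.png

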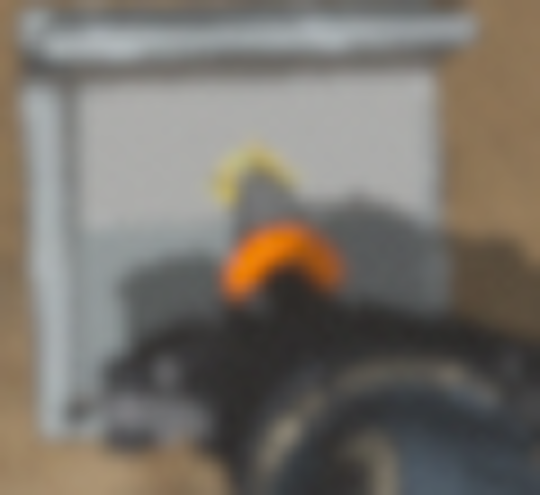

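The side view shows the nose over the ring at about (230,455). The top view shows the nose tip within the ring arc at (255,165), with the bracket and fader unmoved. Mean push is about 3.7 N plus 0.9 N probe weight, so about 4.5 N or roughly half way in. Handing in.

```bash
python3 -c "
from cell import arm; print(arm.finish_job())"; python3 f.py
```

```text
the job is handed in; nothing more can be done
None
the job is handed in; nothing more can be done
```

I set the fader, lifted the probe from its stand and handed the job in at about 17.8 s with the probe pressed on the marked spot. No verdict is reported, so the figures below are my own last checks.

- **Fader:** gripped, slid about 61 mm and released. In the top view the white line is about 0.7 mm from the tab point; the limit is 4 mm. It had not moved in the last picture.
- **Probe lift:** gripped with 60 N and the tool leaning 15°, so the final pose stayed clear of the wrist joint's limit. The stand stayed upright.
- **Position on the spot:** from the arm pose, the tip is within about 1 mm of the ring centre. Tilt is about 0.4° off the plate normal, which assumes a 30° slope and a bracket lying square.
- **Press:** the force rose about 0.6 N/mm, as the spring should. The final push averaged about 3.7 N, or about 4.5 N with the probe's weight added, so the tip is about 5 mm in. I had no direct reading of how far the tip is pressed in.
- **Bystanders:** the bracket had not visibly moved in the last top view. The arm kept clear of the jar, bottle and marker, but I did not measure their positions again at the end.

**Disagreement:** the side view put the tip about 2–3 mm further downslope than the arm pose did. I corrected for part of this. The remaining offset should still be well inside the 6.5 mm limit, and the top view shows the nose inside the ring.

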